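# Rebuild a bulkhead lamp: reflector ring, glass, guard

### The arm

A 6-joint arm with a two-finger parallel gripper is mounted at the origin on the work surface. World frame = base frame: x ahead of the robot, y to its left, z up, the work surface at z = 0. Lengths are in m, angles in rad, forces in N, time in s.
With the tool pointing down it reaches from about 0.375 to 0.975 m from the base axis. Payload 3.8 kg.
Tool frame: the origin (TCP) lies midway between the tips of the shut fingers; the grasp point (between the pads) lies 19 mm behind it; z points along the fingers, y is the line along which they close (so a half turn about z gives the same grasp; the last joint's range is limited). The gripper opens to 85 mm and grips with 20 to 120 N. Pads are 22 mm wide; open, the fingers measure 114 mm over their backs; the gripper's body (76 mm by 85 mm) begins 54 mm behind the grasp point. The pads swing forward as they close: fully open they stand 13 mm farther back than shut.
Start: joints at [-1.141, 0.264, 1.604, -0, 1.274, -0.037], TCP at [0.304, -0.603, 0.231] pointing down, gripper open.
Joint ranges: [-2.63, 2.63], [-0.94, 2.18], [0.31, 2.57], [-1.31, 4.45], [0, 2.66], [-2.55, 2.55]. Speed limits (rad/s): [2.57, 2.57, 3.14, 3.14, 3.14, 3.14].

### API

Orientations are given as a rotation vector (axis times angle).
In Python, from workcell import bot gives the robot as it stands.
- The arm moves only by the tool step_arm, never from a script. Its argument "motion" is a list of rows, each a list of 5 numbers: the finger opening in cm, from 0 to 8.54, then the shift along the tool's x, y, z in cm, then the turn about the tool's z in degrees. In form: [[claw, dx, dy, dz, twist], ...]. A call has 1 to 20 rows; each row is the pose to reach, as a shift and turn from the pose commanded when the call began, along the tool's axes at that moment; what a row does not reach only later rows make up. A row lasts 1/10 s, in which the tool goes at most 50 mm and 8.59 degrees, less where a joint would pass 70% of its speed; a pose out of reach is approached as far as the arm can. A call with a gripper value outside its range is refused whole. The fingers move at their own pace and stop on an object; "force" is the grip in N (left out, the last holds). Time passes only in rows, so rows that repeat a pose let the fingers close. It gives the time, the measured TCP pose, the force, the opening and the grip force at its end, in the units of the state.
- bot.read_state(): the state, without advancing time (a new reading comes with each control period).
- bot.read_camera(name): name is "scene" or "side" or "wrist"; returns (picture, depth): 480x640x3 uint8, red, green, blue; 480x640 float32, m along the optical axis (not along the pixel's ray), 0 where there is no reading.
- bot.calibration(name): a dict with "mtx" (3x3 intrinsics, pixels), "k1" (the pictures are not rectified: a ray, as slopes to the right and down, at radius r is drawn at 1 + k1 r^2 times it, then the intrinsics apply), "origin" and "orientation" of the camera in the world; the wrist camera has in their place "T_tool_cam" (4x4, takes a point from camera to tool coordinates, whose origin is the TCP and whose axes are the flange's). Camera axes: x right, y up, looking along -z (the intrinsics and any distortion apply to the point x, -y, -z); pixel columns grow to the right and rows downward; lengths in m; the calibration is good to about 2 mm. A picture is of the moment at which its call begins: read the wrist's pose just before it. calibration takes no time and is no camera call.
- bot.finish_job(): hands the job in; it is judged then, once.
The state is a dict: "time": time; "q": joint angles; "joint_vel": joint speeds; "joint_torque": joint torques, N m; "tool_pos": TCP position; "tcp_rot": TCP orientation; "wrist_force": force on the tool from outside, world axes, zero at the start; "torque": the same for the moment, N m; "width": opening from 0.0 (shut) to 1.0 (fully open); "grip_force": force on a finger pad.
Only numpy, scipy, OpenCV 4.12 (cv2) and the standard library are available. Lean on these libraries where they do the work, as an engineer would, in place of code of your own. Each camera call takes 0.05 s, during which the arm holds its last target. There are 200 camera calls.

### The job

Rebuild the bulkhead lamp whose grey body lies on its back on the round black mat: first set the white reflector ring flat into the body's recess, then take the opal glass out of its carton and stand it in the ring, then put the yellow guard over the glass so that its rim lies flat on the body and its two screw ears sit over the body's two ears. Set every part down gently and fully home, keep the glass upright throughout, and finish with everything let go. Leave the other things on the bench, and the carton, where they are.

Things in the scene. Friction and masses are not known exactly. Their poses are not given: they have to be found in the camera images.
- lamp_body: Grey cast lamp body, 132 mm diameter, fixed, on a black rubber mat of 168 mm diameter, 4 mm thick. Flat top rim, 11 mm wide, 38 mm above the bench. Two screw ears 24 mm wide along its +x and -x reach 80 mm from the axis, tops level with the rim; a conduit stub (28 mm diameter, below 35 mm) reaches 82 mm along +y. Origin: on its axis at bench level, z up.
- lamp_seat (a point): Centre of the floor of the lamp body's recess, 30 mm above the bench. The recess is round, 110 mm in diameter and 8 mm deep; a flat LED module, 48 mm diameter, rises 5 mm in its middle. The ring seats here with 2 to 3 mm play all round, its collar then 16 mm above the body's rim; let go off centre it can catch on the edge and stand cocked until its high side is pressed down.
- reflector_ring: White plastic reflector ring lying flat, 104 mm outer diameter, 24 mm high, about 0.14 kg. The lower 8 mm is a flat shelf with a 56 mm hole; above it a collar stands at the outer edge, 16 mm high, wall 8 mm thick (inner diameter 88 mm), to be pinched across its wall. Origin: centre of the underside, z up; the way round does not matter.
- ring_shelf (a point): Centre of the top of the ring's shelf, 8 mm above the ring's underside. The glass's rim stands here inside the collar with 3 mm play, its underside then 38 mm above the bench.
- glass_carton: Open brown carton, fixed, 112 x 112 mm with walls 4 mm thick and 58 mm high, floor 4 mm thick; turned-down flaps make it about 124 mm overall. Origin: centre of the underside at bench level.
- glass: Opal lamp glass standing upright in the carton, about 0.26 kg: bottom rim 82 mm diameter and 15 mm high, then a straight round body 60 mm diameter up to 95 mm height, bevelled closed top at 105 mm. Origin: centre of the underside, z up.
- guard: Yellow cast lamp guard standing on its rim, 142 mm high, about 0.34 kg. Round rim 132 mm diameter, 24 mm high: skirt of 111 mm bore, 18 mm deep, then a lip of 74 mm bore. Two screw ears 24 mm wide, 8 mm high, along its +x and -x reach 80 mm from the axis. Four ribs of 9 mm rod at 45 degrees to the ears; 110 mm clear height inside. Origin: centre of the underside, z up; seats 38 mm above the bench.
- guard_boss (a point): Middle of the oblong boss on top of the guard, to grip: 36 mm along the guard's x, 22 mm along its y; 134 mm above the guard's underside, 8 mm below the boss's flat top. The ribs stay 9 mm or more below this point.
- drink_can: white and silver drink can standing up, 66 mm diameter, 122 mm high; bystander. Origin: centre of the underside
- card_tube: brown cardboard tube standing on end, 64 mm diameter, 150 mm high; bystander. Origin: centre of the underside
- battery_pack: black and red power-tool battery lying flat, 90 (x) x 70 (y) x 58 mm high; bystander. Origin: centre of the underside
- card_blocks: glued pile of brown cardboard blocks, 90 (x) x 70 (y) x 50 mm high; bystander. Origin: centre of the underside
- tape_roll: roll of blue tape lying flat, 100 mm diameter, 48 mm high; bystander. Origin: centre of the underside
- glue_bottle: white and blue glue bottle with an orange nozzle, standing, 52 mm diameter, 140 mm high; bystander. Origin: centre of the underside
- screwdriver: screwdriver lying flat, 200 mm long along its x, handle to its -x, 26 mm high; bystander. Origin: under its middle, at bench level
- spray_bottle: green and white trigger spray bottle standing, 74 mm diameter, 232 mm high, nozzle reaching 60 mm from its axis; bystander. Origin: centre of the underside
There are look-alikes about, which are no part of the job. Of the things that look like the lamp_body, the smallest one is meant. Several things have the shape of the guard; the one meant has the colours described above.

How it is judged:
By the outcome, as a careful person would: the job done as asked, in the order asked, and still so for the second after the job is handed in, with the robot touching nothing.
It also fails if it takes over 69 s, if anything falls off the work surface, if the arm or the gripper's body presses on something with over 40 N, if the wrist force passes 120 N, or if a joint passes its speed limit or range.

## Working session

There is one attempt and no reset: what is moved stays moved. The work goes in short steps, Python scripts to look and compute and a tool call to move; the robot and the scene stay as the last step left them, time stands still between calls to the robot, and variables do not carry over. Pictures are saved under pics/ and viewed, at most 10 in all, crops included, and the job is handed in when it is done.

Besides the shell and the picture viewer there is one more tool, called by a JSON object that holds its "op" and its "data", one argument or row to a line. step_arm: Moves the arm, as the interface text tells. Its arguments: {"type":"object","properties":{"motion":{"type":"array","items":{"type":"array","items":{"type":"number"}}},"force":{"type":"number"}},"required":["motion"]}

```bash
mkdir -p pics; cat > h.py <<'E'
import numpy as np, cv2
from scipy.spatial.transform import Rotation as R
from workcell import bot
def cam(name):
    s=bot.read_state(); im,d=bot.read_camera(name); c=bot.calibration(name)
    if name=='wrist':
        T=np.eye(4);T[:3,:3]=R.from_rotvec(s['tcp_rot']).as_matrix();T[:3,3]=s['tool_pos'];T=T@np.array(c['T_tool_cam'])
        o,Rm=T[:3,3],T[:3,:3]
    else:
        o=np.array(c['origin']);q=np.array(c['orientation']);Rm=q if q.shape==(3,3) else R.from_rotvec(q).as_matrix()
    return im,d,np.array(c['mtx']),c['k1'],o,Rm
def cloud(d,K,k1,o,Rm):
    v,u=np.mgrid[:d.shape[0],:d.shape[1]]
    a=rays(np.stack([u.ravel(),v.ravel()],1),K,k1)
    return ((a*d.reshape(-1,1))@Rm.T+o).reshape(d.shape+(3,))
def rays(uv,K,k1):
    p=cv2.undistortPoints(np.asarray(uv,float).reshape(-1,1,2),K,np.array([k1,0,0,0,0.])).reshape(-1,2)
    return np.c_[p[:,0],-p[:,1],-np.ones(len(p))]
def onplane(uv,z,K,k1,o,Rm):
    r=rays(uv,K,k1)@Rm.T
    return o+r*((z-o[2])/r[:,2])[:,None]
E
python3 - <<'E'
from h import *
for n in ['scene','side']:
    im,d,K,k,o,Rm=cam(n); cv2.imwrite(f'pics/{n}0.png',im[:,:,::-1]); np.savez(f'{n}0.npz',im=im,d=d,K=K,k=k,o=o,Rm=Rm)
    print(n,o,-Rm[:,2],K[0,0],k,(d>0).mean())
print(bot.read_state(),bot.calibration('wrist'))
E
```

```text
scene [1.16925529 0.36093207 1.03429103] [-0.55314582 -0.36599435 -0.74838348] 455.9890141381816 0.02843998617692757 0.9958984375
side [0.02437604 0.95629076 0.83585125] [ 0.33540305 -0.77534733 -0.5351087 ] 456.94898429335274 -0.11858582120384044 0.991962890625
{'time': 0.1, 'q': array([-1.14088361e+00,  2.64673403e-01,  1.60525562e+00, -3.98156719e-07,
        1.27367693e+00, -3.69073106e-02]), 'joint_vel': array([ 0.00083033, -0.00065071, -0.0033427 , -0.00066033,  0.00019241,
        0.00024195]), 'joint_torque': array([-2.15536465e-04, -5.16709256e+01, -3.68589127e+01, -8.88905197e-05,
        6.33980439e-03,  1.22884964e-05]), 'tool_pos': array([ 0.30350147, -0.60218031,  0.23007966]), 'tcp_rot': array([-3.05448208e+00, -7.26182574e-01,  6.17640988e-04]), 'wrist_force': array([-0.30454483,  0.3537291 ,  0.51327433]), 'torque': array([ 0.02862081, -0.0625327 , -0.02026226]), 'grip_force': 0.0, 'width': 1.0006337950009345} {'mtx': array([[331.41524272,   0.        , 325.15831377],
       [  0.        , 331.41524272, 239.02630605],
       [  0.        ,   0.        ,   1.        ]]), 'k1': 0.01629225458166947, 'T_tool_cam': array([[-6.14944173e-04,  9.63090716e-01,  2.69176327e-01,
         6.85899311e-02],
       [ 9.99999806e-01,  6.19260031e-04,  6.88785212e-05,
        -2.54648722e-04],
       [-1.00353876e-04,  2.69176317e-01, -9.63090910e-01,
        -1.43024753e-01],
       [ 0.00000000e+00,  0.00000000e+00,  0.00000000e+00,
         1.00000000e+00]])}
```

View pics/scene0.png

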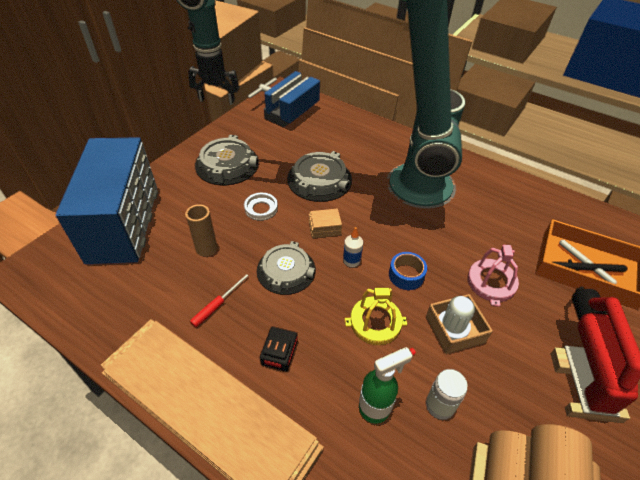

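View pics/side0.png

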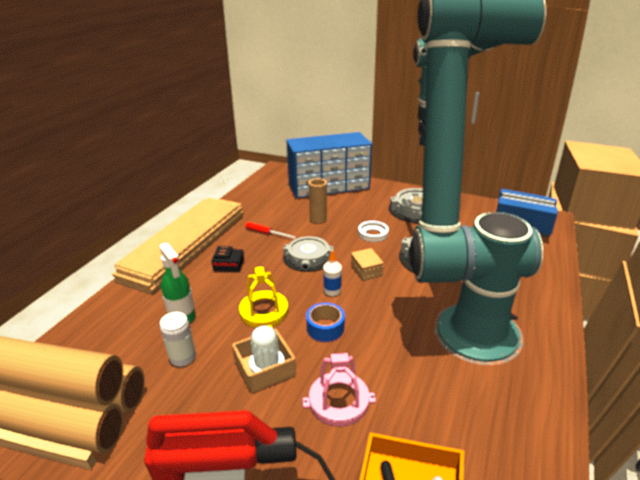

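Scene: bodies are at (285,266), (320,175) and (226,160), with the black mat and smallest size seemingly at (285,266). Guards are yellow at (377,320) and pink at (494,278). The ring is at (261,206) and the glass in its carton at (460,318). Next I measure them and take a close crop.

```bash
cat > m.py <<'E'
from h import *
import sys
def load(n):
    z=np.load(f'{n}0.npz'); return z['im'],z['d'],z['K'],float(z['k']),z['o'],z['Rm']
def circ(xy):
    A=np.c_[2*xy,np.ones(len(xy))]; s=np.linalg.lstsq(A,(xy**2).sum(1),rcond=None)[0]
    return s[:2],np.sqrt(s[2]+s[:2]@s[:2])
E
python3 - <<'E'
from m import *
P={}
for n in ['scene','side']:
    im,d,K,k,o,Rm=load(n); C=cloud(d,K,k,o,Rm); P[n]=(im,C)
    t=C[(C[...,0]>.3)&(C[...,0]<.9)&(abs(C[...,1])<.6)&(abs(C[...,2])<.01)]
    print(n,'table z',np.median(t[:,2]),t[:,2].std())
im,C=P['scene']
for nm,(u,v) in dict(b1=(285,266),b2=(320,175),b3=(226,160),ring=(261,206),yg=(377,320),pk=(494,278),glass=(460,310),can=(447,395),tube=(203,230),batt=(279,348),blk=(325,222),tape=(408,270),glue=(353,250),spray=(378,390)).items():
    print(nm,C[v,u].round(3))
for n in P:
    im,C=P[n]; S=im.astype(int); hsv=cv2.cvtColor(im,cv2.COLOR_RGB2HSV)
    print(n)
    for nm,c in dict(b1=C0) .items() if 0 else []: pass
    # bodies: band at z ~ rim
    ref=P['scene'][1]
    for nm,(u,v) in dict(b1=(285,266),b2=(320,175),b3=(226,160)).items():
        c=ref[v,u,:2]; r=np.hypot(C[...,0]-c[0],C[...,1]-c[1])
        for lo,hi in [(.002,.008),(.030,.06)]:
            m=(r<.16)&(C[...,2]>lo)&(C[...,2]<hi); q=C[m]
            if len(q)>20:
                (cc),rr=cv2.minEnclosingCircle(q[:,:2].astype(np.float32)*1000); print(nm,lo,len(q),np.round(cc),round(rr),'zmed',np.median(q[:,2]).round(4))
    w=(hsv[...,1]<50)&(hsv[...,2]>130)
    c=ref[206,261,:2]; r=np.hypot(C[...,0]-c[0],C[...,1]-c[1])
    q=C[(r<.1)&(C[...,2]>.018)&(C[...,2]<.035)]; cc,rr=cv2.minEnclosingCircle(q[:,:2].astype(np.float32)*1000); print('ring',cc,rr,len(q),np.median(q[:,2]))
    yel=(hsv[...,0]>22)&(hsv[...,0]<35)&(hsv[...,1]>180)&(hsv[...,2]>100)
    c=ref[320,377,:2]; r=np.hypot(C[...,0]-c[0],C[...,1]-c[1])
    m=yel&(r<.13);q=C[m]
    top=q[q[:,2]>.132]; print('guard top',len(top),cv2.minAreaRect(top[:,:2].astype(np.float32)*1000),top[:,2].max())
    rim=q[(q[:,2]>.018)&(q[:,2]<.03)];print('rim',len(rim),cv2.minEnclosingCircle(rim[:,:2].astype(np.float32)*1000))
    c=ref[310,460,:2]; r=np.hypot(C[...,0]-c[0],C[...,1]-c[1])
    t=C[(r<.07)&(C[...,2]>.09)]; print('glass top',len(t),np.median(t,0),t[:,2].max(),cv2.minEnclosingCircle(t[:,:2].astype(np.float32)*1000))
    t=C[(r<.12)&(C[...,2]>.05)&(C[...,2]<.063)]; print('carton',len(t),cv2.minAreaRect(t[:,:2].astype(np.float32)*1000))
im,_=P['scene']; cv2.imwrite('pics/crop.png',cv2.resize(im[180:350,200:520],(800,425),interpolation=cv2.INTER_CUBIC)[:,:,::-1])
E
```

```text
scene table z 0.001482576649681211 0.002190925303148883
side table z 7.326625560188926e-06 0.002154567014318374
b1 [ 0.568 -0.142  0.033]
b2 [ 0.206 -0.273  0.045]
b3 [ 0.331 -0.573  0.046]
ring [ 0.399 -0.369  0.   ]
yg [ 0.549  0.146 -0.001]
pk [ 0.236  0.347 -0.003]
glass [0.477 0.317 0.11 ]
can [0.691 0.376 0.116]
tube [ 0.645 -0.36   0.11 ]
batt [0.785 0.008 0.059]
blk [ 0.378 -0.137  0.051]
tape [0.356 0.137 0.001]
glue [ 0.442 -0.002  0.077]
spray [0.779 0.259 0.148]
scene
b1 0.002 2836 [ 568. -142.] 160 zmed 0.0035
b1 0.03 1440 [ 524. -138.] 116 zmed 0.0346
b2 0.002 1255 [ 206. -273.] 160 zmed 0.0039
b2 0.03 1790 [ 184. -284.] 106 zmed 0.0438
b3 0.002 1188 [ 331. -573.] 160 zmed 0.0038
b3 0.03 1661 [ 304. -587.] 108 zmed 0.0434
ring (410.6973876953125, -361.41949462890625) 55.04176330566406 244 0.02426431135919893
guard top 43 ((560.5420532226562, 146.11883544921875), (21.72570037841797, 35.903541564941406), 33.777774810791016) 0.14494318732354816
rim 278 ((559.615478515625, 146.85108947753906), 67.33735656738281)
glass top 467 [0.46642381 0.31471014 0.10869643] 0.11492924303
[... 276 characters left out ...]
 0.002 281 [ 212. -268.] 156 zmed 0.0031
b2 0.03 96 [ 265. -285.] 41 zmed 0.0477
b3 0.002 303 [ 357. -561.] 152 zmed 0.0039
b3 0.03 618 [ 313. -584.] 98 zmed 0.0425
ring (406.841552734375, -360.128662109375) 57.096038818359375 174 0.022730696061679323
guard top 82 ((560.3917846679688, 147.78585815429688), (21.880813598632812, 38.28090286254883), 36.942665100097656) 0.14472529241056642
rim 757 ((560.4744262695312, 150.38356018066406), 68.54686737060547)
glass top 448 [0.45019624 0.32604924 0.10629014] 0.11321783708365141 ((454.8056945800781, 316.43634033203125), 30.7530460357666)
carton 582 ((456.43743896484375, 324.80902099609375), (116.92718505859375, 119.55057525634766), 51.14632797241211)
```

View pics/crop.png

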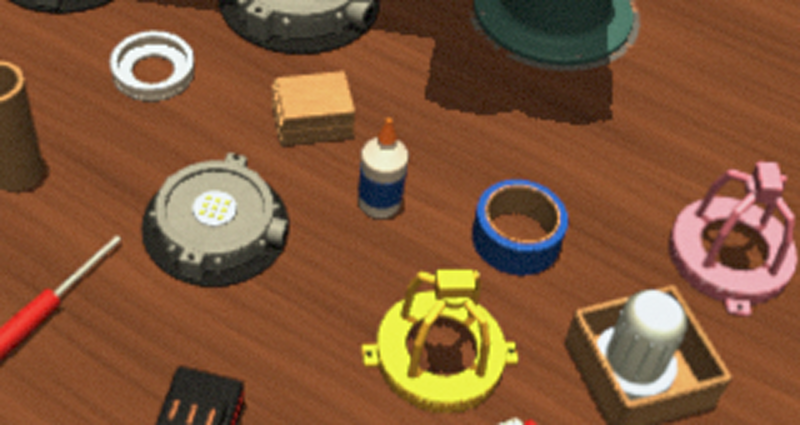

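Crop: the body on its black mat is at crop (215,208), with ears at (190,258) and (236,160) and the conduit at (278,232). The yellow guard is at (440,345), the pink one is rejected, and the ring is at (152,65). These choices match the description. Now I move over the ring to look.

{"op": "step_arm", "data": {
  "motion": [
    [8.5,20.2,-16.8,3,0],
    [8.5,20.2,-16.8,3,0],
    [8.5,20.2,-16.8,3,0],
    [8.5,20.2,-16.8,3,0],
    [8.5,20.2,-16.8,3,0],
    [3.5,20.2,-16.8,3,0],
    [3.5,20.2,-16.8,3,0],
    [3.5,20.2,-16.8,3,0]
  ],
  "force": 60
}}

```text
time: 0.9
tool_pos: [0.4085, -0.3625, 0.2014]
tcp_rot: [3.055, 0.728, -0.001]
wrist_force: [0.9, 0.2, 0.1]
width: 0.511
grip_force: 0.0
```

```bash
cat >> h.py <<'E'
def wristshot(tag):
    im,d,K,k,o,Rm=cam('wrist'); cv2.imwrite(f'pics/{tag}.png',im[:,:,::-1]); return im,cloud(d,K,k,o,Rm),(K,k,o,Rm)
def go(x,y,z,yaw=None):
    s=bot.read_state(); Rm=R.from_rotvec(s['tcp_rot']).as_matrix(); cy=np.degrees(np.arctan2(Rm[1,0],Rm[0,0]))
    dl=Rm.T@(np.array([x,y,z])-s['tool_pos'])*100
    print('GO dx dy dz cm',dl.round(2),'twist',None if yaw is None else round((cy-yaw+180)%360-180,1),'yaw now',round(cy,1),'pos',s['tool_pos'].round(4),'q6',s['q'][5].round(2),'t',s['time'])
def fitring(mask,z,cp):
    "ellipse of the biggest contour's points projected to plane z -> circle centre, radius"
    cs,_=cv2.findContours(mask.astype(np.uint8),cv2.RETR_EXTERNAL,cv2.CHAIN_APPROX_NONE); c=max(cs,key=len)[:,0]
    p=onplane(c,z,*cp)[:,:2]; return circ(p)
def circ(xy):
    for _ in range(4):
        A=np.c_[2*xy,np.ones(len(xy))]; s=np.linalg.lstsq(A,(xy**2).sum(1),rcond=None)[0]
        c,r=s[:2],np.sqrt(s[2]+s[:2]@s[:2]); e=abs(np.hypot(*(xy-c).T)-r); xy=xy[e<max(.0015,2*e.std())]
    return c.round(4),r.round(4),len(xy)
E
python3 - <<'E'
from h import *
im,C,cp=wristshot('w1')
hsv=cv2.cvtColor(im,cv2.COLOR_RGB2HSV)
c0=np.array([.409,-.361]); r=np.hypot(C[...,0]-c0[0],C[...,1]-c0[1])
for z0,z1 in [(.018,.032),(.004,.013)]:
    m=(r<.08)&(C[...,2]>z0)&(C[...,2]<z1); q=C[m]; print(z0,len(q),np.median(q[:,2]),cv2.minEnclosingCircle(q[:,:2].astype(np.float32)*1000))
t=C[(r>.08)&(r<.14)]; print('table',np.median(t[:,2]))
m=(r<.075)&(hsv[...,1]<60)&(hsv[...,2]>110)
print('rgb outer @top',fitring(m,.024,cp))
go(.409,-.361,.2)
E
```

```text
0.018 2614 0.024144375653615463 ((409.7391052246094, -362.0922546386719), 52.280208587646484)
0.004 3571 0.008451288889921749 ((413.0079345703125, -360.05804443359375), 48.995880126953125)
table 0.00042304967782649805
rgb outer @top (array([ 0.4102, -0.3622]), np.float64(0.0509), 288)
GO dx dy dz cm [ 0.15 -0.16  0.15] twist None yaw now 26.7 pos [ 0.4084 -0.3631  0.2015] q6 0.33 t 0.95
```

View pics/w1.png

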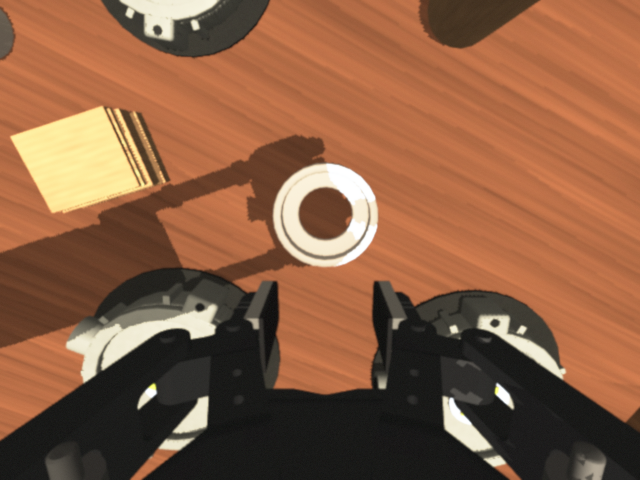

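Ring seen at pixel (325,214), which gives a world position of (0.410,-0.362), radius 52 mm and top 24 mm, all consistent. I'll pinch the collar on the tool +y side.

{"op": "step_arm", "data": {
  "motion": [
    [3.5,0.15,4.8,4,0],
    [3.5,0.15,4.8,9,0],
    [3.5,0.15,4.8,13,0],
    [3.5,0.15,4.8,15.5,0],
    [3.5,0.15,4.8,17,0],
    [3.5,0.15,4.8,18,0],
    [3.5,0.15,4.8,18.7,0],
    [3.5,0.15,4.8,19.0,0],
    [3.5,0.15,4.8,19.0,0]
  ]
}}

```text
time: 1.85
tool_pos: [0.4321, -0.4048, 0.0123]
tcp_rot: [3.055, 0.726, 0.001]
wrist_force: [0.2, 0.1, 0.0]
width: 0.411
grip_force: 0.0
```

```bash
python3 - <<'E'
from h import *
go(.4313,-.4050,.0105)
s=bot.read_state();print(s['wrist_force'],s['width'])
E
```

```text
GO dx dy dz cm [-0.08 -0.02  0.18] twist None yaw now 26.7 pos [ 0.4321 -0.4048  0.0123] q6 0.31 t 1.85
[0.16795714 0.14332495 0.03426005] 0.4110861239437159
```

{"op": "step_arm", "data": {
  "motion": [
    [1.5,0,0,0.1,0],
    [0.5,0,0,0.1,0],
    [0,0,0,0.1,0],
    [0,0,0,0.1,0],
    [0,0,0,0.1,0],
    [0,0,0,0.1,0],
    [0,0,0,-1,0],
    [0,0,0,-3,0],
    [0,0,0,-7,0],
    [0,0,0,-12,0],
    [0,0,0,-14,0],
    [0,0,0,-14,0]
  ],
  "force": 60
}}

```text
time: 3.05
tool_pos: [0.4337, -0.4062, 0.1564]
tcp_rot: [3.049, 0.725, 0.007]
wrist_force: [0.1, -0.4, -1.7]
width: 0.076
grip_force: 57.8
```

```bash
python3 - <<'E'
from h import *
s=bot.read_state();print(s['wrist_force'],s['width'],s['grip_force'])
go(.525,-.14,.16)
E
```

```text
[ 0.08194224 -0.44319743 -1.68298352] 0.07602852551058609 57.77377084828913
GO dx dy dz cm [ 20.13 -19.66  -0.47] twist None yaw now 26.7 pos [ 0.4337 -0.4062  0.1564] q6 0.31 t 3.05
```

{"op": "step_arm", "data": {
  "motion": [
    [0,2,-4.5,-1,0],
    [0,4,-9,-2,0],
    [0,6,-14,-3,0],
    [0,6,-14.8,-3,0],
    [0,6,-14.8,-3,0],
    [0,6,-14.8,-3,0]
  ]
}}

```text
time: 3.65
tool_pos: [0.418, -0.245, 0.1801]
tcp_rot: [-3.056, -0.728, 0.002]
wrist_force: [-0.0, 0.1, -1.5]
width: 0.079
grip_force: 58.0
```

```bash
python3 - <<'E'
from h import *
im,C,cp=wristshot('w2')
c0=np.array([.525,-.14]); r=np.hypot(C[...,0]-c0[0],C[...,1]-c0[1])
for it in range(2):
    m=(r<.1)&(C[...,2]>.034)&(C[...,2]<.044); q=C[m]
    rr=np.hypot(*(q[:,:2]-c0).T); b=q[rr<.0665]
    h,e=np.histogram(rr,bins=np.arange(.04,.1,.003)); 
print('n',len(q),'zmed',np.median(q[:,2])); print(dict(zip((e[:-1]*1000).round().astype(int),h)))
# recess inner edge: floor mask
fl=(r<.07)&(C[...,2]>.025)&(C[...,2]<.034); print('floor z',np.median(C[fl][:,2]),cv2.minEnclosingCircle(C[fl][:,:2].astype(np.float32)*1000))
# robust circle of outer rim (exclude ears): angular max radius
c=c0.copy()
for it in range(6):
    v=q[:,:2]-c; a=np.degrees(np.arctan2(v[:,1],v[:,0])); rad=np.hypot(*v.T); pts=[];inn=[]
    for k in range(-180,180,6):
        s=(a>=k)&(a<k+6)
        if s.sum()>5:
            j=np.where(s)[0]; jo=j[np.argsort(rad[j])]; o_=jo[-2]; pts.append(q[o_,:2]); inn.append(q[jo[1],:2])
    pts=np.array(pts);inn=np.array(inn); rp=np.hypot(*(pts-c).T); g=pts[rp<.070]; co=circ(g); ci=circ(inn); c=co[0]
print('outer',co,'inner',ci)
v=q[:,:2]-c; rad=np.hypot(*v.T); e=v[(rad>.0705)&(rad<.083)]; a=np.arctan2(e[:,1],e[:,0])
print('ears n',len(e),'axis deg',np.degrees(np.angle(np.exp(2j*a).mean())/2), 'hist',np.histogram(np.degrees(a),bins=np.arange(-180,181,15))[0])
# ring centre now
s=bot.read_state(); g=s['tool_pos']
hr=np.hypot(C[...,0]-g[0],C[...,1]-g[1]); m=(hr<.12)&(C[...,2]>g[2]-.012)&(C[...,2]<g[2]+.016)&(im.min(2)>100); q2=C[m]; print('ring',len(q2),cv2.minEnclosingCircle(q2[:,:2].astype(np.float32)*1000),np.percentile(q2[:,2],[5,50,95]))
go(c[0]+.048*.449,c[1]-.048*.893,.19)
E
```

```text
n 5392 zmed 0.03809652673215708
{np.int64(40): np.int64(385), np.int64(43): np.int64(370), np.int64(46): np.int64(320), np.int64(49): np.int64(249), np.int64(52): np.int64(169), np.int64(55): np.int64(116), np.int64(58): np.int64(102), np.int64(61): np.int64(110), np.int64(64): np.int64(113), np.int64(67): np.int64(123), np.int64(70): np.int64(133), np.int64(73): np.int64(144), np.int64(76): np.int64(154), np.int64(79): np.int64(175), np.int64(82): np.int64(166), np.int64(85): np.int64(117), np.int64(88): np.int64(55), np.int64(91): np.int64(10), np.int64(94): np.int64(0)}
floor z 0.030622150048872254 ((529.8427734375, -140.57684326171875), 68.65990447998047)
outer (array([ 0.5241, -0.159 ]), np.float64(0.0421), 14) inner (array([ 0.5588, -0.148 ]), np.float64(0.0548), 42)
ears n 262 axis deg -37.97993374377114 hist [  0   0   0   0   0   0   0   0  13 249   0   0   0   0   0   0   0   0
   0   0   0   0   0   0]
ring 17548 ((396.50982666015625, -202.18597412109375), 52.192562103271484) [0.17587121 0.17804098 0.19342961]
GO dx dy dz cm [13.34  1.83 -0.98] twist None yaw now 26.7 pos [ 0.4182 -0.2456  0.1804] q6 0.52 t 3.7
```

View pics/w2.png

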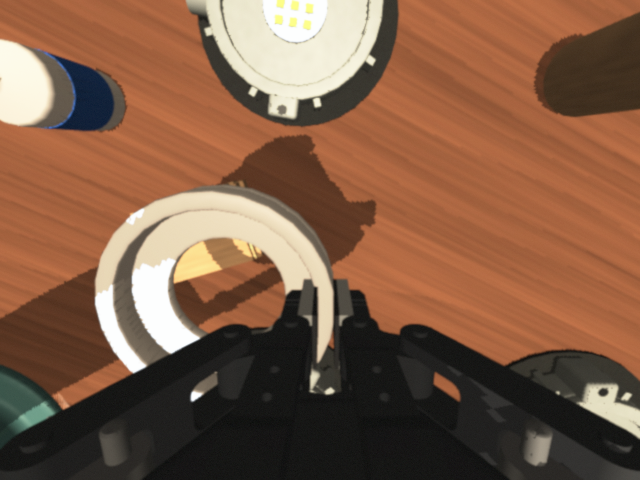

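The ring is held well, centred at (0.3965,-0.202). The body is only partly in view, with its LED at pixel (295,10), so its true centre is near (0.567,-0.145). I'll move to see all of it.

{"op": "step_arm", "data": {
  "motion": [
    [0,4,-2,-2,0],
    [0,6.5,-5,-3,0],
    [0,6.5,-5,-3,0],
    [0,6.5,-5,-3,0],
    [0,6.5,-5,-3,0]
  ]
}}

```text
time: 4.2
tool_pos: [0.4536, -0.1721, 0.2104]
tcp_rot: [-3.056, -0.725, 0.002]
wrist_force: [0.8, -0.3, -0.6]
width: 0.077
grip_force: 58.2
```

```bash
cat > body.py <<'E'
from h import *
def body(C,c0):
    c=np.array(c0)
    for it in range(6):
        r=np.hypot(C[...,0]-c[0],C[...,1]-c[1])
        q=C[(r<.09)&(r>.045)&(C[...,2]>.0355)&(C[...,2]<.042)][:,:2]
        v=q-c; a=np.degrees(np.arctan2(v[:,1],v[:,0])); rad=np.hypot(*v.T); out=[];inn=[]
        for k in range(-180,180,5):
            j=np.where((a>=k)&(a<k+5)&(rad<.069))[0]
            if len(j)>5:
                j=j[np.argsort(rad[j])]; out.append(q[j[-2]]); inn.append(q[j[1]])
        co,ci=circ(np.array(out)),circ(np.array(inn)); c=co[0]
    e=v[(rad>.0705)&(rad<.083)]; a=np.arctan2(e[:,1],e[:,0])
    return co,ci,len(e),np.degrees(np.angle(np.exp(2j*a).mean())/2),np.histogram(np.degrees(a),bins=np.arange(-180,181,15))[0]
E
python3 - <<'E'
from body import *
im,C,cp=wristshot('w3'); np.save('w3.npy',C)
m=(np.hypot(C[...,0]-.567,C[...,1]+.145)<.03)&(C[...,2]>.028)&(C[...,2]<.04)
print('LED',cv2.minEnclosingCircle(C[m&(C[...,2]>.0335)][:,:2].astype(np.float32)*1000),np.median(C[m][:,2]))
b=body(C,(.567,-.145)); print(b)
s=bot.read_state();g=s['tool_pos']
hr=np.hypot(C[...,0]-g[0],C[...,1]-g[1]); q2=C[(hr<.12)&(C[...,2]>g[2]-.012)&(C[...,2]<g[2]+.016)&(im.min(2)>100)]; cc,rr=cv2.minEnclosingCircle(q2[:,:2].astype(np.float32)*1000)
print('ring',cc,rr); c=b[0][0]; w=c-np.array(cc)/1000; go(g[0]+w[0],g[1]+w[1],.08)
E
```

```text
LED ((564.8856811523438, -145.410888671875), 27.999544143676758) 0.03290323057376299
((array([ 0.5594, -0.1474]), np.float64(0.0651), 62), (array([ 0.5595, -0.1476]), np.float64(0.0546), 72), 580, np.float64(17.60698614686585), array([ 85, 173,   0,   0,   0,   0,   0,   0,   0,   0,   0,   0, 122,
       193,   0,   0,   0,   0,   0,   7,   0,   0,   0,   0]))
ring (432.3297424316406, -128.99057006835938) 52.05706787109375
GO dx dy dz cm [10.55  7.36 13.01] twist None yaw now 26.7 pos [ 0.4534 -0.1722  0.2103] q6 0.69 t 4.25
```

{"op": "step_arm", "data": {
  "motion": [
    [0,4,2.8,0,0],
    [0,8,5.6,2,0],
    [0,10.55,7.36,6,0],
    [0,10.55,7.36,10,0],
    [0,10.55,7.36,13,0],
    [0,10.55,7.36,14.2,0],
    [0,10.55,7.36,14.2,0],
    [0,10.55,7.36,14.2,0]
  ]
}}

```text
time: 5.05
tool_pos: [0.582, -0.1902, 0.0704]
tcp_rot: [3.056, 0.725, 0.002]
wrist_force: [0.7, 0.5, -2.1]
width: 0.076
grip_force: 58.3
```

```bash
cat > rb.py <<'E'
from body import *
def run(tag,c0=(.5595,-.1475)):
    im,C,cp=wristshot(tag); s=bot.read_state();g=s['tool_pos']
    hr=np.hypot(C[...,0]-c0[0],C[...,1]-c0[1]); q=C[(hr<.08)&(C[...,2]>g[2]+.006)&(C[...,2]<g[2]+.02)&(im.min(2)>90)]
    # collar outer edge
    out=[]; v=q[:,:2]-c0; a=np.degrees(np.arctan2(v[:,1],v[:,0])); rad=np.hypot(*v.T)
    for k in range(-180,180,5):
        j=np.where((a>=k)&(a<k+5)&(rad<.062))[0]
        if len(j)>5: out.append(q[j[np.argsort(rad[j])[-2]],:2])
    print('ring outer',circ(np.array(out)) if len(out)>5 else len(q),'z',np.percentile(q[:,2],[5,50,95]).round(4))
    A=np.c_[v,np.ones(len(v))]; top=q[:,2]>np.median(q[:,2])-.004; cf=np.linalg.lstsq(A[top],q[top,2],rcond=None)[0]; print('tilt deg',np.degrees(cf[:2]).round(2),'z at centre',cf[2].round(4))
    try:
        b=body(C,c0); print('body',b[:2])
    except Exception as e: print(e)
    print(s['wrist_force'].round(1),s['width'],s['grip_force'])
    go(*c0,.06)
E
python3 -c "
from rb import *
run('w4')"
```

```text
ring outer (array([ 0.5609, -0.1474]), np.float64(0.0517), 49) z [0.0799 0.0826 0.0838]
tilt deg [ 0.33 -0.4 ] z at centre 0.0825
body ((array([ 0.5599, -0.1476]), np.float64(0.0653), 27), (array([ 0.558 , -0.1471]), np.float64(0.0562), 25))
[ 1.4 -0.4 -0.5] 0.07654711520729841 58.24728988314746
GO dx dy dz cm [-0.16 -4.87  1.13] twist None yaw now 26.7 pos [ 0.5828 -0.1903  0.0714] q6 0.75 t 5.1
```

{"op": "step_arm", "data": {
  "motion": [
    [0,-0.1,-0.05,1,0],
    [0,-0.1,-0.05,1.6,0],
    [0,-0.1,-0.05,2.0,0],
    [0,-0.1,-0.05,2.3,0],
    [0,-0.1,-0.05,2.5,0],
    [0,-0.1,-0.05,2.65,0],
    [0,-0.1,-0.05,2.75,0],
    [0,-0.1,-0.05,2.82,0],
    [0,-0.1,-0.05,2.82,0],
    [0,-0.1,-0.05,2.82,0]
  ]
}}

```text
time: 6.1
tool_pos: [0.5803, -0.1893, 0.0415]
tcp_rot: [3.056, 0.727, 0.0]
wrist_force: [-2.4, 0.3, 2.3]
width: 0.079
grip_force: 58.6
```

```bash
python3 -c "
from rb import *
run('w5')"
```

```text
ring outer (array([ 0.5592, -0.1465]), np.float64(0.0516), 49) z [0.0501 0.0541 0.0553]
tilt deg [0.21 0.  ] z at centre 0.054
body ((array([ 0.5607, -0.1471]), np.float64(0.0648), 29), (array([ 0.5621, -0.1525]), np.float64(0.0501), 24))
[-1.6  0.5  3. ] 0.07536265598715378 58.63898598239757
GO dx dy dz cm [ 0.02 -4.67 -1.85] twist None yaw now 26.7 pos [ 0.5804 -0.1893  0.0416] q6 0.75 t 6.15
```

Ring is seated: collar top at 54 mm, level and centred. Releasing, then moving to view the carton and guard.

{"op": "step_arm", "data": {
  "motion": [
    [2,0,0,0,0],
    [3,0,0,0,0],
    [3,0,0,-0.5,0],
    [3,0,0,-3,0],
    [3,0,0,-8,0],
    [4,0.7,-4,-12,0],
    [8.5,1.5,-9,-16,0],
    [8.5,2.3,-14,-20,0],
    [8.5,3.1,-19,-23,0],
    [8.5,3.9,-24,-23.8,0],
    [8.5,4.7,-29,-23.8,0],
    [8.5,5.5,-34,-23.8,0],
    [8.5,6.3,-39,-23.8,0],
    [8.5,7,-44,-23.8,0],
    [8.5,7.6,-48.7,-23.8,0],
    [8.5,7.6,-48.7,-23.8,0],
    [8.5,7.6,-48.7,-23.8,0],
    [8.5,7.6,-48.7,-23.8,0]
  ]
}}

```text
time: 7.95
tool_pos: [0.4285, 0.2805, 0.2793]
tcp_rot: [3.055, 0.731, 0.001]
wrist_force: [0.4, -0.3, 0.4]
width: 0.997
grip_force: 0.0
```

```bash
cat > gg.py <<'E'
from h import *
def run(tag):
    im,C,cp=wristshot(tag); hsv=cv2.cvtColor(im,cv2.COLOR_RGB2HSV)
    f=lambda q:cv2.minEnclosingCircle(q[:,:2].astype(np.float32)*1000)
    r=np.hypot(C[...,0]-.457,C[...,1]-.320)
    t=C[(r<.06)&(C[...,2]>.102)&(C[...,2]<.115)]
    if len(t)>20: print('glass top',len(t),f(t),np.median(t[:,2]))
    t=C[(r<.06)&(C[...,2]>.06)&(C[...,2]<.115)]
    if len(t)>20: print('glass body',len(t),f(t))
    t=C[(r<.06)&(C[...,2]>.012)&(C[...,2]<.025)]
    if len(t)>20: print('glass foot',len(t),f(t),np.median(t[:,2]))
    t=C[(r<.1)&(C[...,2]>.052)&(C[...,2]<.063)]
    if len(t)>20: print('carton',cv2.minAreaRect(t[:,:2].astype(np.float32)*1000))
    yel=(hsv[...,0]>20)&(hsv[...,0]<36)&(hsv[...,1]>150)&(hsv[...,2]>60)
    q=C[yel&(np.hypot(C[...,0]-.56,C[...,1]-.148)<.13)]
    for lo,hi in [(.134,.15),(.016,.032),(.003,.012)]:
        t=q[(q[:,2]>lo)&(q[:,2]<hi)]
        if len(t)>20: print('guard',lo,len(t),f(t),cv2.minAreaRect(t[:,:2].astype(np.float32)*1000),np.median(t[:,2]))
    print('ys',np.bincount(np.clip((q[:,2]*200).astype(int),0,40)))
    np.savez(tag,C=C,yel=yel,im=im)
E
python3 -c "
from gg import *
run('w6'); go(.452,.316,.062)"
```

```text
glass top 2736 ((456.3294677734375, 313.75506591796875), 29.12247657775879) 0.10890051119499541
glass body 3153 ((459.56231689453125, 319.2131042480469), 57.97643280029297)
glass foot 1085 ((456.9710388183594, 320.00396728515625), 59.87266540527344) 0.019249001495040774
carton ((458.0115051269531, 322.236328125), (115.88878631591797, 115.1325454711914), 51.530643463134766)
guard 0.134 176 ((558.8748779296875, 145.4178466796875), 19.487060546875) ((559.4044189453125, 145.28392028808594), (22.259305953979492, 36.144535064697266), 35.07680130004883) 0.14112834153792303
guard 0.016 597 ((559.7197265625, 145.8397674560547), 65.8498764038086) ((556.7155151367188, 150.60711669921875), (128.66233825683594, 119.74449920654297), 26.91794204711914) 0.023599993633911298
guard 0.003 90 ((559.8929443359375, 147.15757751464844), 79.16020202636719) ((543.1549682617188, 135.1373748779297), (62.42429733276367, 157.31198120117188), 36.156097412109375) 0.007827566210864889
ys [227  71  35  80 447  75  17  18  25  25  25  27  27  21  23  15  14  12
  10  14  13  18 168 159 117  34  19  29 146]
GO dx dy dz cm [ 3.69 -2.22 21.72] twist None yaw now 26.8 pos [0.429  0.2796 0.2792] q6 1.63 t 8.0
```

View pics/w6.png

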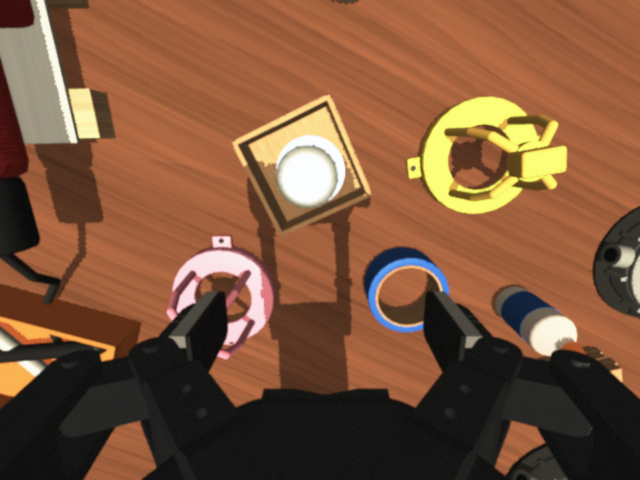

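The glass is at pixel (306,177), off-centre in its carton; the yellow guard's boss is at (538,160). I'll go closer over the glass and look again.

{"op": "step_arm", "data": {
  "motion": [
    [8.5,3.95,-1.85,2,0],
    [8.5,3.95,-1.85,7,0],
    [8.5,3.95,-1.85,10,0],
    [8.5,3.95,-1.85,11.5,0],
    [8.5,3.95,-1.85,11.5,0],
    [8.5,3.95,-1.85,11.5,0]
  ]
}}

```text
time: 8.6
tool_pos: [0.4571, 0.3137, 0.1654]
tcp_rot: [-3.057, -0.724, -0.003]
wrist_force: [1.1, 0.1, 0.4]
width: 0.994
grip_force: 0.0
```

```bash
python3 -c "
from gg import *
run('w7'); C=np.load('w7.npz')['C']
r=np.hypot(C[...,0]-.456,C[...,1]-.314)
for lo in (.1065,.104,.095):
    t=C[(r<.05)&(C[...,2]>lo)&(C[...,2]<.113)];print(lo,len(t),cv2.minEnclosingCircle(t[:,:2].astype(np.float32)*1000),t[:,:2].mean(0))
go(.4563,.3138,.06)"
```

```text
glass top 5365 ((456.49267578125, 314.683349609375), 28.573823928833008) 0.10909043468020244
glass body 6721 ((459.7982177734375, 320.9212646484375), 57.37263488769531)
glass foot 2039 ((456.921630859375, 319.95416259765625), 59.88925552368164) 0.019415763645052986
carton ((457.6900329589844, 322.344482421875), (116.16110229492188, 115.4679183959961), 51.48656463623047)
guard 0.016 2201 ((559.009521484375, 145.3839569091797), 66.60489654541016) ((559.7381591796875, 146.0995330810547), (130.10345458984375, 132.1228790283203), 48.11589813232422) 0.02406936621239303
guard 0.003 258 ((560.0067749023438, 146.37277221679688), 80.1718521118164) ((558.54296875, 145.10714721679688), (25.191089630126953, 159.80453491210938), 36.16947555541992) 0.008099249013100135
ys [ 227  238   26  107 1789  291   60   58   58   45   44   28   18   16
   16   20   11   13   10    2    2   20  314  405   86    2]
0.1065 4211 ((456.5708923339844, 314.66363525390625), 24.87667465209961) [0.45735866 0.31513127]
0.104 4840 ((456.22900390625, 314.6981201171875), 27.04775047302246) [0.45804064 0.31540816]
0.095 6115 ((456.4048767089844, 314.41796875), 30.721845626831055) [0.45944277 0.31607904]
GO dx dy dz cm [-1.700e-01 -1.000e-02  1.064e+01] twist None yaw now 26.7 pos [0.4575 0.3143 0.1664] q6 1.66 t 8.65
```

{"op": "step_arm", "data": {
  "motion": [
    [8.5,-0.1,-0.05,4,0],
    [8.5,-0.1,-0.05,7,0],
    [8.5,-0.1,-0.05,9,0],
    [8.5,-0.1,-0.05,10,0],
    [8.5,-0.1,-0.05,10.5,0],
    [8.5,-0.1,-0.05,10.5,0],
    [7.5,-0.1,-0.05,10.5,0],
    [6.5,-0.1,-0.05,10.5,0],
    [5.5,-0.1,-0.05,10.5,0],
    [5,-0.1,-0.05,10.5,0],
    [5,-0.1,-0.05,10.5,0],
    [5,-0.1,-0.05,10.5,0],
    [5,-0.1,-0.05,10.5,0]
  ],
  "force": 45
}}

```text
time: 9.95
tool_pos: [0.4558, 0.3146, 0.0608]
tcp_rot: [-3.056, -0.727, -0.004]
wrist_force: [-1.2, -1.5, 5.4]
width: 0.693
grip_force: 48.1
```

```bash
python3 -c "
from h import *
s=bot.read_state();print(s['wrist_force'],s['width'],s['grip_force']); go(.5595,-.1475,.094)"
```

```text
[-1.16586751 -1.52683006  5.36991302] 0.6931564767611716 48.14159017754719
GO dx dy dz cm [-11.54  45.93  -3.35] twist None yaw now 26.8 pos [0.4558 0.3146 0.0608] q6 1.66 t 9.95
```

{"op": "step_arm", "data": {
  "motion": [
    [5,0,0,-1,0],
    [5,0,0,-3,0],
    [5,0,0,-7,0],
    [5,0,0,-12,0],
    [5,-1,4,-16,0],
    [5,-2.2,8.5,-19,0],
    [5,-3.3,13,-19,0],
    [5,-4.4,17.5,-19,0],
    [5,-5.5,22,-19,0],
    [5,-6.7,26.5,-19,0],
    [5,-7.8,31,-19,0],
    [5,-9,35.5,-19,0],
    [5,-10,40,-18,0],
    [5,-11,43.5,-16,0],
    [5,-11.5,45.5,-14,0],
    [5,-11.55,45.95,-12,0],
    [5,-11.55,45.95,-11,0],
    [5,-11.55,45.95,-11,0]
  ]
}}

```text
time: 11.75
tool_pos: [0.5564, -0.1473, 0.1668]
tcp_rot: [-3.054, -0.726, 0.007]
wrist_force: [-0.2, 0.1, -3.6]
width: 0.691
grip_force: 50.5
```

```bash
cat > gl.py <<'E'
from body import *
def edges(C,lo,hi,c0,rmin,rmax,which):
    c=np.array(c0)
    q=C[(C[...,2]>lo)&(C[...,2]<hi)][:,:2]; v=q-c; a=np.degrees(np.arctan2(v[:,1],v[:,0])); rad=np.hypot(*v.T); P=[]
    for k in range(-180,180,5):
        j=np.where((a>=k)&(a<k+5)&(rad<rmax)&(rad>rmin))[0]
        if len(j)>4: P.append(q[j[np.argsort(rad[j])[which]]])
    return circ(np.array(P)) if len(P)>8 else len(P)
def run(tag,zb):
    c0=(.5595,-.1475)
    im,C,cp=wristshot(tag); np.savez(tag,C=C,im=im); s=bot.read_state(); print(s['tool_pos'],s['wrist_force'].round(1),s['width'],s['grip_force'])
    print('collar outer',edges(C,.051,.057,c0,.04,.06,-2),'body',body(C,c0)[0])
    print('glass rim outer z',zb+.015,edges(C,zb+.012,zb+.018,c0,.031,.047,-2))
    print('top',edges(C,zb+.1,zb+.108,c0,0,.04,-2))
    r=np.hypot(C[...,0]-c0[0],C[...,1]-c0[1]); h=C[r<.05][:,2]; print(np.histogram(h,bins=np.arange(.03,.25,.005))[0])
E
python3 -c "
from gl import *
run('w8',.115); go(.5595,-.1475,.094)"
```

```text
[ 0.55750105 -0.14736843  0.1683593 ] [-0.2 -0.1 -2.6] 0.692860214912869 50.525480144424364
collar outer (array([ 0.56  , -0.1463]), np.float64(0.0511), 38) body (array([ 0.56  , -0.1474]), np.float64(0.0653), 41)
glass rim outer z 0.13 0
top (array([ 0.5592, -0.1458]), np.float64(0.0207), 31)
[   0 1644   30   19 1263  229    0    0    0    0    0    0    0    0
    0    4   95   88 1077 2723  123  180  185  208  215  235  278  289
  321  492  682  776  857 1028 1190 4330 6127 9403 2217 3382  404 1133
 2963]
GO dx dy dz cm [0.18 0.12 7.44] twist None yaw now 26.8 pos [ 0.5575 -0.1474  0.1684] q6 0.8 t 11.8
```

View pics/w8.png

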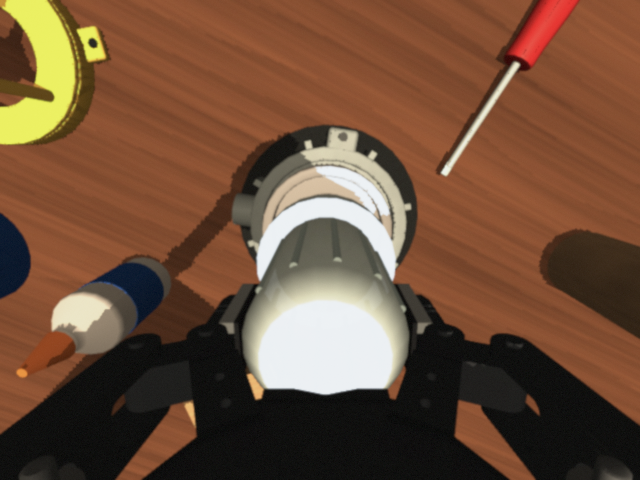

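The glass is upright in the gripper, its rim around pixel (327,235) above the seated ring (327,190). I'll fit the rim at its true height.

```bash
python3 -c "
from gl import *
C=np.load('w8.npz')['C']; c0=(.5585,-.1475)
print('rim',edges(C,.122,.131,c0,.031,.05,-2), edges(C,.124,.130,c0,.0335,.05,-2)); t=C[(np.hypot(C[...,0]-c0[0],C[...,1]-c0[1])<.05)&(C[...,2]>.12)&(C[...,2]<.132)]; print(np.median(t[:,2]))
A=np.c_[t[:,:2]-c0,np.ones(len(t))];s=abs(t[:,2]-np.median(t[:,2]))<.003;print(np.degrees(np.linalg.lstsq(A[s],t[s,2],rcond=None)[0][:2]))
print('top',[edges(C,z,z+.004,c0,0,.045,-2) for z in (.208,.212,.215)], C[(np.hypot(C[...,0]-c0[0],C[...,1]-c0[1])<.02)][:,2].max())
print('collar in',edges(C,.0505,.058,c0,.03,.06,1),edges(C,.0505,.058,c0,.03,.06,-2))
"
```

```text
rim (array([ 0.5566, -0.1472]), np.float64(0.0406), 42) (array([ 0.5566, -0.1472]), np.float64(0.0406), 42)
0.12539969591942807
[-0.27066688 -0.19205956]
top [(array([ 0.5572, -0.1467]), np.float64(0.028), 37), (array([ 0.5606, -0.1451]), np.float64(0.0219), 30), (array([ 0.5595, -0.1458]), np.float64(0.0205), 29)] 0.27096091768584274
collar in (array([ 0.5593, -0.1467]), np.float64(0.044), 32) (array([ 0.56  , -0.1463]), np.float64(0.0511), 38)
```

{"op": "step_arm", "data": {
  "motion": [
    [5,0.28,0.08,2,0],
    [5,0.28,0.08,4,0],
    [5,0.28,0.08,4.8,0],
    [5,0.28,0.08,5.2,0],
    [5,0.28,0.08,5.2,0],
    [5,0.28,0.08,5.2,0]
  ]
}}

```text
time: 12.4
tool_pos: [0.5622, -0.1476, 0.1184]
tcp_rot: [3.055, 0.727, 0.003]
wrist_force: [0.2, -0.3, -2.3]
width: 0.688
grip_force: 50.5
```

```bash
python3 -c "
from gl import *
im,C,cp=wristshot('w9'); np.savez('w9',C=C,im=im); c0=(.5595,-.1467)
t=C[(np.hypot(C[...,0]-c0[0],C[...,1]-c0[1])<.043)&(C[...,2]>.062)&(C[...,2]<.085)]; z=np.median(t[:,2]); print(z,len(t))
print('rim',edges(C,z-.003,z+.004,c0,.0335,.05,-2))
print('collar in',edges(C,.0505,.057,c0,.03,.06,1),edges(C,.0505,.057,c0,.03,.06,-2))
go(*c0,.094); print(bot.read_state()['wrist_force'])
"
```

```text
0.07710757016233334 3800
rim (array([ 0.5627, -0.1477]), np.float64(0.0406), 39)
collar in (array([ 0.5577, -0.1489]), np.float64(0.0457), 43) (array([ 0.5597, -0.1464]), np.float64(0.0513), 45)
GO dx dy dz cm [-0.2  -0.22  2.45] twist None yaw now 26.8 pos [ 0.5622 -0.1477  0.1185] q6 0.8 t 12.45
[-0.07618015 -0.20541513 -2.72372379]
```

{"op": "step_arm", "data": {
  "motion": [
    [5,-0.21,-0.25,0.3,0],
    [5,-0.21,-0.25,0.3,0],
    [5,-0.21,-0.25,0.3,0],
    [5,-0.21,-0.25,0.3,0],
    [5,-0.21,-0.25,0.3,0]
  ]
}}

```text
time: 12.95
tool_pos: [0.5583, -0.1464, 0.1141]
tcp_rot: [3.056, 0.726, 0.0]
wrist_force: [0.3, 0.0, -3.5]
width: 0.69
grip_force: 50.6
```

```bash
cat > chk.py <<'E'
from gl import *
def run(tag,lo=.058,hi=.085):
    im,C,cp=wristshot(tag); np.savez(tag,C=C,im=im); c0=(.5595,-.1467)
    t=C[(np.hypot(C[...,0]-c0[0],C[...,1]-c0[1])<.043)&(C[...,2]>lo)&(C[...,2]<hi)]; z=np.median(t[:,2]); print(z,len(t))
    print('rim',edges(C,z-.003,z+.004,c0,.0335,.05,-2))
    print('collar out',edges(C,.0505,.057,c0,.046,.06,-2))
    go(*c0,.0948); print(bot.read_state()['wrist_force'])
E
python3 -c "
import chk; chk.run('w10')"
```

```text
0.07282728064426044 4182
rim (array([ 0.5587, -0.1463]), np.float64(0.0405), 41)
collar out (array([ 0.5597, -0.1464]), np.float64(0.0512), 46)
GO dx dy dz cm [0.09 0.08 1.93] twist None yaw now 26.7 pos [ 0.5583 -0.1464  0.1141] q6 0.8 t 13.0
[ 0.18706092 -0.21924559 -2.87887248]
```

{"op": "step_arm", "data": {
  "motion": [
    [5,0.08,0.04,0.5,0],
    [5,0.08,0.04,1.0,0],
    [5,0.08,0.04,1.3,0],
    [5,0.08,0.04,1.5,0],
    [5,0.08,0.04,1.65,0],
    [5,0.08,0.04,1.78,0],
    [5,0.08,0.04,1.87,0],
    [5,0.08,0.04,1.92,0],
    [5,0.08,0.04,1.92,0],
    [5,0.08,0.04,1.92,0]
  ]
}}

```text
time: 14.0
tool_pos: [0.5592, -0.1463, 0.095]
tcp_rot: [3.056, 0.727, 0.0]
wrist_force: [0.0, 0.4, -2.9]
width: 0.688
grip_force: 50.7
```

```bash
python3 -c "
import chk; chk.run('w11',.046,.062)"
```

```text
0.05365551526078585 3928
rim (array([ 0.5596, -0.1466]), np.float64(0.0498), 42)
collar out (array([ 0.5598, -0.1464]), np.float64(0.0512), 42)
GO dx dy dz cm [0.   0.04 0.02] twist None yaw now 26.7 pos [ 0.5593 -0.1463  0.095 ] q6 0.81 t 14.05
[-0.05562727  0.63843205 -3.51127478]
```

{"op": "step_arm", "data": {
  "motion": [
    [5,0,0,0.05,0],
    [5,0,0,0.1,0],
    [5,0,0,0.1,0]
  ]
}}

```text
time: 14.35
tool_pos: [0.5594, -0.1464, 0.0948]
tcp_rot: [3.056, 0.727, 0.001]
wrist_force: [-1.6, 0.4, 4.8]
width: 0.69
grip_force: 51.2
```

{"op": "step_arm", "data": {
  "motion": [
    [5,0,0,0.05,0],
    [5,0,0,0.05,0]
  ]
}}

```text
time: 14.55
tool_pos: [0.5594, -0.1464, 0.0947]
tcp_rot: [3.056, 0.727, 0.001]
wrist_force: [-4.4, 0.8, 6.9]
width: 0.69
grip_force: 51.5
```

The glass has landed with light contact. I release it and move to the guard, turning on the way.

{"op": "step_arm", "data": {
  "motion": [
    [6.5,0,0,0.1,0],
    [7.5,0,0,0.1,0],
    [8.5,0,0,0.1,0],
    [8.5,0,0,0.1,0],
    [8.5,0,0,-2,0],
    [8.5,0,0,-6,0],
    [8.5,0,0,-10,0],
    [8.5,0,0,-14,-8],
    [8.5,2,-4,-16,-16],
    [8.5,4,-8,-16,-24],
    [8.5,6,-12,-16,-32],
    [8.5,8,-16,-16,-40],
    [8.5,10,-20,-16,-48],
    [8.5,12,-24,-16,-56],
    [8.5,13.1,-26.1,-16,-64],
    [8.5,13.1,-26.1,-16,-72],
    [8.5,13.1,-26.1,-16,-80],
    [8.5,13.1,-26.1,-16,-88],
    [8.5,13.1,-26.1,-16,-96],
    [8.5,13.1,-26.1,-16,-99.3]
  ]
}}

```text
time: 16.55
tool_pos: [0.5586, 0.1458, 0.2531]
tcp_rot: [-1.419, -2.803, 0.0]
wrist_force: [0.4, 1.0, 0.6]
width: 0.996
grip_force: 0.0
```

{"op": "step_arm", "data": {
  "motion": [
    [5,0,0,0,0],
    [5,0,0,0,0],
    [5,0,0,0,0],
    [5,0,0,0,0]
  ],
  "force": 80
}}

```text
time: 16.95
tool_pos: [0.5587, 0.1457, 0.2533]
tcp_rot: [-1.426, -2.799, 0.0]
wrist_force: [0.2, 0.6, 0.5]
width: 0.584
grip_force: 0.0
```

```bash
python3 -c "
from gg import *
run('w12'); z=np.load('w12.npz');C=z['C'];yel=z['yel']
go(.5595,.1455,.127,126)
# body re-check from the fixed cameras: glass and ring
from body import body
n='scene'; im,d,K,k,o,Rm=cam(n); np.savez('scene1.npz',im=im,d=d); CC=cloud(d,K,k,o,Rm)
t=CC[(np.hypot(CC[...,0]-.5595,CC[...,1]+.1467)<.05)]; print('glass top z',np.percentile(t[:,2],[99,99.9]))
"
```

```text
glass foot 135 ((459.6600341796875, 316.0687255859375), 59.47986602783203) 0.02015229843137034
carton ((478.792724609375, 305.80108642578125), (116.19486999511719, 62.926170349121094), 51.289764404296875)
guard 0.134 741 ((559.7410278320312, 144.38433837890625), 17.986570358276367) ((560.477783203125, 145.17141723632812), (21.125802993774414, 31.94496726989746), 35.69477844238281) 0.14244622764709924
guard 0.016 2861 ((559.5932006835938, 145.7571258544922), 66.06980895996094) ((560.16357421875, 146.98504638671875), (124.44599151611328, 131.3577117919922), 58.88655090332031) 0.024372612207435473
guard 0.003 164 ((558.0964965820312, 144.3880615234375), 80.47724914550781) ((559.7045288085938, 145.61070251464844), (21.26639747619629, 160.2943115234375), 36.9597282409668) 0.008301828531648375
ys [  97  162    2    0 2252  607    7    9    9   10    8    9   10   11
    6    8    4    2    2    0    0    0   17   35  104   22    0    2
  739    0    0    0    0    0    0    0    0    0    0    0   18]
GO dx dy dz cm [-0.06  0.05 12.64] twist 0.0 yaw now 126.0 pos [0.5587 0.1457 0.2534] q6 -0.42 t 17.0
glass top z [0.14699494 0.14851303]
```

View pics/w12.png

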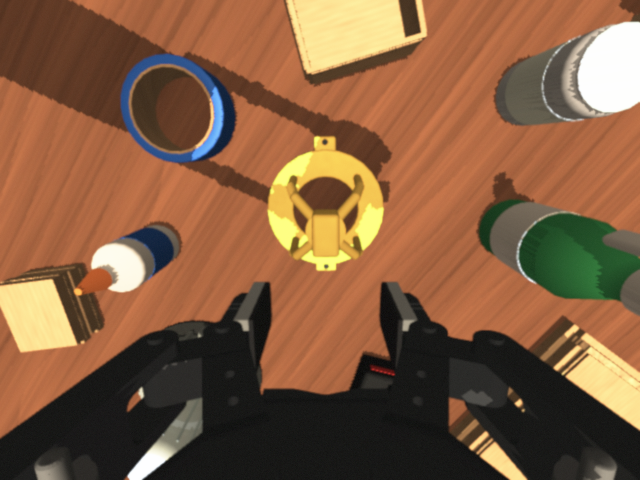

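Guard centred at pixel (326,207), with its ears in line with the tool x axis and the boss at (326,230). I'll go down and grip the boss.

{"op": "step_arm", "data": {
  "motion": [
    [5,-0.07,0.05,4,0],
    [5,-0.07,0.05,8,0],
    [5,-0.07,0.05,10.5,0],
    [5,-0.07,0.05,11.7,0],
    [5,-0.07,0.05,12.3,0],
    [5,-0.07,0.05,12.5,0],
    [5,-0.07,0.05,12.5,0],
    [3.5,-0.07,0.05,12.5,0],
    [2.5,-0.07,0.05,12.5,0],
    [1.5,-0.07,0.05,12.5,0],
    [1.5,-0.07,0.05,12.5,0],
    [1.5,-0.07,0.05,12.5,0],
    [1.5,-0.07,0.05,12.5,0]
  ],
  "force": 80
}}

```text
time: 18.35
tool_pos: [0.5598, 0.1453, 0.1298]
tcp_rot: [1.424, 2.799, 0.001]
wrist_force: [-2.7, -1.2, 5.3]
width: 0.233
grip_force: 79.1
```

{"op": "step_arm", "data": {
  "motion": [
    [1.5,0,0,-0.7,0],
    [1.5,0,0,-2.5,0],
    [1.5,0,0,-6,0],
    [1.5,0,0,-10,0],
    [1.5,0,0,-14.5,0],
    [1.5,0,0,-18,7],
    [1.5,-1.5,-1,-19,14],
    [1.5,-4,-3,-19,21],
    [1.5,-7,-5,-19,28],
    [1.5,-10,-7.2,-19,36],
    [1.5,-13,-9.5,-19,44],
    [1.5,-16,-11.7,-19,52],
    [1.5,-19,-13.9,-19,60],
    [1.5,-21.5,-15.6,-19,68],
    [1.5,-23.2,-16.8,-19,76],
    [1.5,-23.6,-17.2,-19,84],
    [1.5,-23.6,-17.2,-19,92],
    [1.5,-23.6,-17.2,-19,100],
    [1.5,-23.6,-17.2,-19,106],
    [1.5,-23.6,-17.2,-19,108.6]
  ]
}}

```text
time: 20.35
tool_pos: [0.5588, -0.1465, 0.3176]
tcp_rot: [-3.105, -0.471, 0.002]
wrist_force: [1.0, -0.2, -3.4]
width: 0.23
grip_force: 78.9
```

{"op": "step_arm", "data": {
  "motion": [
    [1.5,0,0,0,0],
    [1.5,0,0,0,0],
    [1.5,0,0,0,0]
  ]
}}

```text
time: 20.65
tool_pos: [0.5591, -0.1465, 0.3181]
tcp_rot: [-3.105, -0.478, 0.001]
wrist_force: [0.2, 0.6, -3.9]
width: 0.231
grip_force: 78.8
```

```bash
cat > gd.py <<'E'
from gl import *
def ears(q,c,lo,hi):
    v=q-c; r=np.hypot(*v.T); e=v[(r>lo)&(r<hi)]; a=np.arctan2(e[:,1],e[:,0]); ax=np.angle(np.exp(2j*a).mean())/2
    R_=[np.degrees(np.angle(np.exp(1j*(a-ax-s))[np.cos(a-ax-s)>.9]).mean()+ax) if (np.cos(a-ax-s)>.9).any() else None for s in (0,np.pi)]
    return np.degrees(ax),R_,len(e)
def run(tag,ez=None):
    im,C,cp=wristshot(tag); np.savez(tag,C=C,im=im); hsv=cv2.cvtColor(im,cv2.COLOR_RGB2HSV); s=bot.read_state(); g=s['tool_pos']; print(g,s['wrist_force'].round(1),s['width'],s['grip_force'])
    yel=(hsv[...,0]>20)&(hsv[...,0]<36)&(hsv[...,1]>130)&(hsv[...,2]>60)
    q=C[yel&(np.hypot(C[...,0]-g[0],C[...,1]-g[1])<.12)]; u=g[2]-.1295
    t=q[(q[:,2]>u+.019)&(q[:,2]<u+.028)]; print('rim z',np.median(t[:,2]) if len(t) else None,'expected',u+.024)
    D=C.copy(); D[~yel]=9
    c=edges(D,u+.019,u+.028,g[:2],.05,.0685,-2); print('guard rim',c)
    e=q[(q[:,2]>u+.003)&(q[:,2]<u+.0125)]; print('guard ears',ears(e[:,:2],c[0],.069,.084),np.median(e[:,2]))
    c0=np.array([.5597,-.1472]); print('body',body(C,c0)[0]); m=(C[...,2]>.0345)&(C[...,2]<.042)&~yel; print('body ears',ears(C[m][:,:2],c0,.0705,.081))
    go(.5597,-.1472,.1675,17.4)
E
python3 -c "
import gd; gd.run('w13')"
```

```text
[ 0.55919617 -0.14649317  0.31817598] [ 0.7 -0.1 -3.4] 0.22786414057901677 78.84619116783142
rim z 0.21304313137180475 expected 0.2126759818772506
guard rim (array([ 0.56  , -0.1455]), np.float64(0.0651), 54)
guard ears (np.float64(15.950479614308744), [np.float64(15.97939586192754), None], 72) 0.19618761549149072
body (array([ 0.5525, -0.1489]), np.float64(0.0598), 24)
body ears (np.float64(8.59789372491039), [None, np.float64(8.597893724910405)], 1)
GO dx dy dz cm [ 0.03  0.09 15.07] twist 0.1 yaw now 17.5 pos [ 0.5592 -0.1465  0.3182] q6 0.97 t 20.7
```

View pics/w13.png

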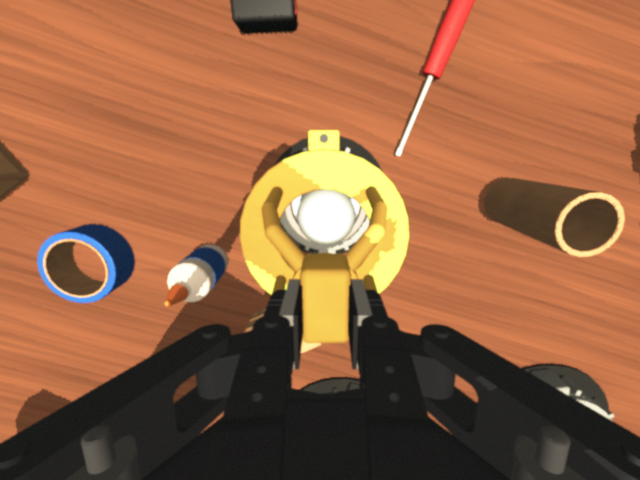

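```bash
python3 -c "
from gd import *
C=np.load('w3.npy'); r=np.hypot(C[...,0]-.5595,C[...,1]+.1475); q=C[(r<.084)&(C[...,2]>.0355)&(C[...,2]<.042)][:,:2]
v=q-np.array([.5595,-.1475]); a=np.degrees(np.arctan2(v[:,1],v[:,0])); rr=np.hypot(*v.T)
s=(rr>.0705)&((abs(a-17)<20)|(abs(a+163)<20)); e=q[s]; print('body ear axis',ears(e,np.array([.5595,-.1475]),.07,.084), cv2.minAreaRect(e.astype(np.float32)*1000))
C=np.load('w13.npz')['C'];im=np.load('w13.npz')['im']; c=np.array([.56,-.1455])
r=np.hypot(C[...,0]-c[0],C[...,1]-c[1]); e=C[(r>.069)&(r<.084)&(C[...,2]>.188)&(C[...,2]<.204)]
print('guard ear',cv2.minAreaRect(e[:,:2].astype(np.float32)*1000),e.mean(0))
t=C[(r<.0655)&(C[...,2]>.207)&(C[...,2]<.219)]; A=np.c_[t[:,:2]-c,np.ones(len(t))]; print('rim tilt',np.degrees(np.linalg.lstsq(A,t[:,2],rcond=None)[0][:2]))
"
```

```text
body ear axis (np.float64(17.633343979572825), [np.float64(17.396715749636222), np.float64(17.923989421602563)], 572) ((558.973876953125, -147.82968139648438), (159.57997131347656, 23.642990112304688), 17.763015747070312)
guard ear ((630.1388549804688, -122.50009155273438), (10.966970443725586, 23.765769958496094), 17.453630447387695) [ 0.63044966 -0.12261559  0.19681315]
rim tilt [-0.28229233  0.41802529]
```

{"op": "step_arm", "data": {
  "motion": [
    [1.5,-0.07,0.13,1,0],
    [1.5,-0.07,0.13,3,0],
    [1.5,-0.07,0.13,5.5,0],
    [1.5,-0.07,0.13,8,0],
    [1.5,-0.07,0.13,10,0],
    [1.5,-0.07,0.13,11.3,0],
    [1.5,-0.07,0.13,12,0],
    [1.5,-0.07,0.13,12,0],
    [1.5,-0.07,0.13,12,0],
    [1.5,-0.07,0.13,12,0]
  ]
}}

```text
time: 21.7
tool_pos: [0.56, -0.1484, 0.1999]
tcp_rot: [3.104, 0.476, 0.004]
wrist_force: [-0.2, -0.9, -3.3]
width: 0.231
grip_force: 78.8
```

```bash
python3 -c "
from gd import *
run('w14')
z=np.load('w14.npz');C=z['C']; c=np.array([.5597,-.147]);r=np.hypot(C[...,0]-c[0],C[...,1]-c[1]); e=C[(r>.069)&(r<.084)&(C[...,2]>.066)&(C[...,2]<.086)]
print('guard ear',cv2.minAreaRect(e[:,:2].astype(np.float32)*1000),e.mean(0))
"
```

```text
[ 0.55998493 -0.14831669  0.19989452] [ 0.2 -0.3 -3. ] 0.23179909056640408 78.82656812667847
rim z 0.09485310268173062 expected 0.09439451933267254
guard rim (array([ 0.5612, -0.1475]), np.float64(0.0651), 55)
guard ears (np.float64(17.588958992772067), [np.float64(17.590859121498664), None], 92) 0.07822540981556625Traceback (most recent call last):
  File "<string>", line 3, in <module>
    run('w14')
    ~~~^^^^^^^
  File "gd.py", line 14, in run
    c0=np.array([.5597,-.1472]); print('body',body(C,c0)[0]); m=(C[...,2]>.0345)&(C[...,2]<.042)&~yel; print('body ears',ears(C[m][:,:2],c0,.0705,.081))
                                              ~~~~^^^^^^
  File "body.py", line 12, in body
    co,ci=circ(np.array(out)),circ(np.array(inn)); c=co[0]
          ~~~~^^^^^^^^^^^^^^^
  File "h.py", line 34, in circ
    A=np.c_[2*xy,np.ones(len(xy))]; s=np.linalg.lstsq(A,(xy**2).sum(1),rcond=None)[0]
                                                        ~~~~~~~~~~~^^^
    return umr_sum(a, axis, dtype, out, keepdims, initial, where)
numpy.exceptions.AxisError: axis 1 is out of bounds for array of dimension 1
```

{"op": "step_arm", "data": {
  "motion": [
    [1.5,-0.12,-0.08,0.3,0],
    [1.5,-0.12,-0.08,0.9,0],
    [1.5,-0.12,-0.08,1.4,0],
    [1.5,-0.12,-0.08,1.8,0],
    [1.5,-0.12,-0.08,2.1,0],
    [1.5,-0.12,-0.08,2.4,0],
    [1.5,-0.12,-0.08,2.65,0],
    [1.5,-0.12,-0.08,2.85,0],
    [1.5,-0.12,-0.08,3.0,0],
    [1.5,-0.12,-0.08,3.1,0],
    [1.5,-0.12,-0.08,3.15,0],
    [1.5,-0.12,-0.08,3.15,0]
  ]
}}

```text
time: 22.95
tool_pos: [0.558, -0.1474, 0.1681]
tcp_rot: [-3.105, -0.476, -0.002]
wrist_force: [-1.7, 2.8, 4.6]
width: 0.231
grip_force: 79.8
```

{"op": "step_arm", "data": {
  "motion": [
    [1.5,0,0,0.05,0],
    [1.5,0,0,0.1,0],
    [1.5,0,0,0.1,0]
  ]
}}

```text
time: 23.25
tool_pos: [0.5581, -0.1473, 0.168]
tcp_rot: [-3.105, -0.476, -0.002]
wrist_force: [-4.6, 4.0, 9.5]
width: 0.233
grip_force: 80.5
```

```bash
sed -i "s/print('body',body(C,c0)\[0\]); //" gd.py; cat > fin.py <<'E'
from gd import *
def tilt(tag):
    z=np.load(tag+'.npz');C=z['C'];im=z['im'];hsv=cv2.cvtColor(im,cv2.COLOR_RGB2HSV); yel=(hsv[...,0]>20)&(hsv[...,0]<36)&(hsv[...,1]>130)&(hsv[...,2]>60)
    c=np.array([.5597,-.147]);r=np.hypot(C[...,0]-c[0],C[...,1]-c[1])
    t=C[yel&(r<.0655)&(r>.05)&(C[...,2]>.056)&(C[...,2]<.069)]; A=np.c_[t[:,:2]-c,np.ones(len(t))]; f=np.linalg.lstsq(A,t[:,2],rcond=None)[0]; print('rim tilt',np.degrees(f[:2]),f[2])
    e=C[yel&(r>.0695)&(r<.084)&(C[...,2]>.040)&(C[...,2]<.052)]; print('ears',cv2.minAreaRect(e[:,:2].astype(np.float32)*1000),np.median(e[:,2]))
E
python3 -c "
from fin import *
run('w15'); tilt('w15')"
```

```text
[ 0.55809955 -0.14731374  0.16800759] [-3.5  4.   8.5] 0.2337093509853446 80.45608162879944
rim z 0.06291990909113615 expected 0.06250759175917436
guard rim (array([ 0.5586, -0.1465]), np.float64(0.065), 47)
guard ears (np.float64(20.941487388493037), [np.float64(20.925804657106113), None], 46) 0.0461815211897689
body ears (np.float64(-37.02480316637455), [None, None], 72)
GO dx dy dz cm [0.16 0.04 0.05] twist 0.0 yaw now 17.4 pos [ 0.5581 -0.1473  0.168 ] q6 0.96 t 23.3
rim tilt [-0.54031276  0.31618432] 0.06275620191874005
ears ((631.7743530273438, -121.07006072998047), (8.721776008605957, 23.363988876342773), 35.66498565673828) 0.04618709822963679
```

The guard rim is at its seated height of about 62 mm and level. Releasing and lifting clear.

{"op": "step_arm", "data": {
  "motion": [
    [2.8,0,0,-0.05,0],
    [4,0,0,-0.05,0],
    [5,0,0,-0.05,0],
    [5,0,0,-0.5,0],
    [5,0,0,-2,0],
    [5,0,0,-5,0],
    [5,-2,0,-9,0],
    [5,-5,0,-13,0],
    [5,-8,0,-13,0],
    [5,-8,0,-13,0],
    [5,-8,0,-13,0]
  ]
}}

```text
time: 24.4
tool_pos: [0.4814, -0.1719, 0.2972]
tcp_rot: [3.104, 0.475, 0.004]
wrist_force: [-0.1, -0.7, -0.3]
width: 0.586
grip_force: 0.0
```

```bash
python3 -c "
from fin import *
im,C,cp=wristshot('w16'); np.savez('w16',C=C,im=im); tilt('w16')
hsv=cv2.cvtColor(im,cv2.COLOR_RGB2HSV); yel=(hsv[...,0]>20)&(hsv[...,0]<36)&(hsv[...,1]>130)&(hsv[...,2]>60); D=C.copy(); D[~yel]=9
print('rim',edges(D,.057,.068,(.559,-.1465),.05,.0685,-2),'top',np.percentile(C[yel][:,2],99.5)); print(bot.read_state()['wrist_force'])
cv2.imwrite('pics/fin.png',im[60:380,140:500,::-1])
t=bot.read_state()['time'];print(t)"
```

```text
rim tilt [-0.12415056  0.07897477] 0.06224922604094375
ears ((559.369873046875, -144.95803833007812), (157.48507690429688, 22.523521423339844), 16.867618560791016) 0.04631705996444832
rim (array([ 0.559 , -0.1462]), np.float64(0.0651), 50) top 0.18126756228311686
[ 1.01025487 -0.54829196 -0.2972506 ]
24.45
```

View pics/fin.png

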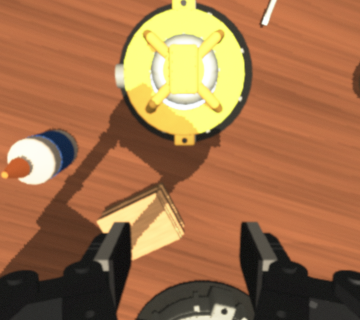

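The guard sits at crop (185,70): rim 62 mm high and level, both ears over the body's ears to within about 1° and 1–3 mm, and the gripper is clear. Handing in.

```bash
python3 -c "
from workcell import bot
print(bot.finish_job())"
```

```text
the job is handed in; nothing more can be done
None
```

The lamp is rebuilt in the order asked and handed in after about 24.5 s. The ring, glass and guard each measured fully home, the guard's ears lie over the body's to within about 1° and 1–3 mm, and everything is let go.

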